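# Sweep rubber stoppers through the gate of a counting tray

## Robot

A 7-joint arm with a two-finger parallel gripper is mounted at the origin on a cart in front of the work surface, level with it; the furniture and walls round the work are solid. World frame = base frame: x ahead of the robot, y to its left, z up, the work surface at z = 0. Lengths are in m, angles in rad, forces in N, time in s.
With the tool pointing down it reaches from about 0.4 to 0.85 m from the base axis. Payload 10.4 kg.
Tool frame: the origin (TCP) lies at the very end of the fingers, on their centre line; the grasp point (between the pads) lies 19 mm behind it; x points along the fingers, y is the direction in which the jaws open and shut, and the axes are right-handed (so a half turn about x gives the same grasp; the last joint's range is limited). The gripper opens to 85 mm and grips with 20 to 120 N. Pads are 22 mm wide; open, the fingers measure 114 mm over their backs; the gripper's body (76 mm by 85 mm) begins 54 mm behind the grasp point. The pads swing forward as they close: fully open they stand 13 mm farther back than shut.
Start: joints at [-0.023, 0.332, -0.065, 1.46, 0.022, 1.35, -0.088], TCP at [0.625, 0, 0.231] pointing down, gripper open.
Joint ranges: [-2.6, 2.6], [-0.5, 2.12], [-1.47, 1.34], [0.16, 2.42], [-1.27, 4.41], [0.06, 2.06], [-2.6, 2.6]. Speed limits (rad/s): [2.22, 2.22, 2.79, 2.79, 3.14, 3.14, 3.14].

## Interface

Orientations are given as a unit quaternion [w, x, y, z].
In Python, from bench import r gives the robot as it stands.
- The arm moves only by the tool jog_arm, never from a script. Its argument "series" is one flat list of numbers, 7 for each row, row after row: the closure, from 0 (fully open) to 1 (shut), then the shift along the tool's x, y, z in m, then the turn, a rotation vector about the tool's x, y, z in degrees. A call has 1 to 8 rows; each row shifts and turns the commanded pose from where the row before left it, along the tool's axes as they then stand; what a row does not reach is not made up. A row lasts 1/8 s, in which the tool goes at most 62.5 mm and 10.7 degrees, less where a joint would pass 70% of its speed; a pose out of reach is approached as far as the arm can. A call with a gripper value outside its range is refused whole. The fingers move at their own pace and stop on an object; the grip force is fixed at half the most. Time passes only in rows, so rows that do not move let the fingers close. It gives the time, the measured TCP pose, the force and the opening at its end, in the units of the state.
- r.observe(): the state, without advancing time (a new reading comes with each control period).
- r.read_camera(name): name is "scene" or "side" or "wrist"; returns (picture, depth): 400x640x3 uint8, red, green, blue; 400x640 float32, m along the optical axis (not along the pixel's ray), 0 where there is no reading.
- r.camera_model(name): a dict with "fx", "fy", "cx", "cy" (pixels), "R" (3x3) and "t" (3): a world point X has camera coordinates R X + t; the wrist camera has in their place "T_tool_cam" (4x4, takes a point from camera to tool coordinates, whose origin is the TCP and whose axes are the tool frame's). Camera axes: x right, y down, z forward; pixel columns grow to the right and rows downward; lengths in m; the calibration is good to about 2 mm. A picture is of the moment at which its call begins: read the wrist's pose just before it. camera_model takes no time and is no camera call.
- r.close_job(): hands the job in, once; it reports no verdict.
Trained networks look in the newest picture that a camera, given by its name, has taken for a name from the list of things; names that differ only in an ending like _2 or _b are one class to them, and where a whole thing is asked for, a point or a joint stands for the part that bears it (a point fixed in the world has none). Each returns a list of dicts, best first, with "p" (0 to 1); they miss things now and then, are a little off and sometimes report something else, mostly with a low value. They report only what shows in the picture. A call takes as long as a camera call. They do not tell look-alikes from the thing itself.
- r.spot_in(camera, query): "at" ([x, y, z] in m, in world coordinates, good to about 4 mm: the middle of the surface that is visible of it).
- r.regions_of(camera, query): "region" (400x640 bool, what is visible of it).
- r.pinpoint(camera, query): "at" ([x, y, z] in m, in world coordinates, good to about 4 mm: a listed point, or the origin of a listed thing).
The state is a dict: "clock": time; "qpos": joint angles; "joint_velocities": joint speeds; "tau": joint torques, N m; "ee_pos": TCP position; "tcp_rot": TCP orientation; "ft_force": force on the tool from outside, world axes, zero at the start; "torque": the same for the moment, N m; "finger_gap": opening from 0.0 (shut) to 1.0 (fully open).
Only numpy, scipy, OpenCV 4.12 (cv2) and the standard library are available. Lean on these libraries where they do the work, as an engineer would, in place of code of your own. Each camera call takes 0.05 s, during which the arm holds its last target.

## Task

Three rubber stoppers stand loose in the wide bay of the counting tray: with the fingertips, push them one after another through the narrow gate until all three stand upright in a row, wholly inside the slot behind it. Push gently; do not pinch, lift or tip any of them. Two small vials also stand in the tray: leave them standing where they are.

Things in the scene. Friction and masses are not known exactly. Their poses are not given: they have to be found in the camera images.
- tray: grey tray with white walls, 292 x 215 mm, fixed; plate top 4 mm, all wall tops 12 mm above the worktop, so fingertips held 14 to 18 mm above the worktop pass over the walls yet push a stopper. Origin: at worktop height under the gate. x runs from the bay through the gate along the slot, y across it (left when looking along x), z up. Bay: x = -150 to 0 mm, y = -100 to +100 mm. Walls 3.5 mm thick
- gate (a point): middle of the gate mouth, on the plate; axes as the tray's. The gate is a 42 mm wide gap in the cross wall between bay and slot; lead-in walls flare from its edges at 45 degrees, 16 mm back into the bay
- slot_end (a point): middle of the slot's closed end, on the plate, 129 mm from the gate along the tray's x. The slot is 42 mm wide; three stoppers in a row take 105 mm of its length. A stopper is wholly inside when its centre is more than 18 mm past the gate
- stopper_0: a brown-red rubber stopper (all three are alike), 35 mm across (reckon with that over its whole height), 27 mm high, about 20 g, standing wide end up loose in the bay; origin: centre of its underside
- stopper_1: a brown-red rubber stopper (all three are alike), 35 mm across (reckon with that over its whole height), 27 mm high, about 20 g, standing wide end up loose in the bay; origin: centre of its underside
- stopper_2: a brown-red rubber stopper (all three are alike), 35 mm across (reckon with that over its whole height), 27 mm high, about 20 g, standing wide end up loose in the bay; origin: centre of its underside
- vial_a: white-capped sample vial with a screw cap, 22 mm across, 43 mm high, easily tipped; origin: centre of its underside; it is to stay where it is (in a corner of the bay beside the cross wall, on the tray's +y side)
- vial_b: black-capped sample vial with a screw cap, 22 mm across, 43 mm high, easily tipped; origin: centre of its underside; it is to stay where it is (beside the slot, outside it, on the tray's -y side)
Mind the look-alikes: they are no part of the job. Leave any orange look-alike of the stopper_2 alone. Leave any blue look-alike of the stopper_0 alone.

How it is judged:
On the way, in this order (a step that is already met when the one before it is completed fails the run):
1. a first stopper is wholly inside the slot (((x of stopper_0 in the frame of tray between 0.018 and 0.131 m and y of stopper_0 in the frame of tray between -0.012 and 0.012 m and height (world z) of stopper_0 below 0.008 m and angle between stopper_0's own z axis and vertical below 0.15 rad) or (x of stopper_1 in the frame of tray between 0.018 and 0.131 m and y of stopper_1 in the frame of tray between -0.012 and 0.012 m and height (world z) of stopper_1 below 0.008 m and angle between stopper_1's own z axis and vertical below 0.15 rad) or (x of stopper_2 in the frame of tray between 0.018 and 0.131 m and y of stopper_2 in the frame of tray between -0.012 and 0.012 m and height (world z) of stopper_2 below 0.008 m and angle between stopper_2's own z axis and vertical below 0.15 rad))), for 0.1 s.
2. a second stopper is wholly inside the slot, after the first ((((x of stopper_0 in the frame of tray between 0.018 and 0.131 m and y of stopper_0 in the frame of tray between -0.012 and 0.012 m and height (world z) of stopper_0 below 0.008 m and angle between stopper_0's own z axis and vertical below 0.15 rad) and (x of stopper_1 in the frame of tray between 0.018 and 0.131 m and y of stopper_1 in the frame of tray between -0.012 and 0.012 m and height (world z) of stopper_1 below 0.008 m and angle between stopper_1's own z axis and vertical below 0.15 rad)) or ((x of stopper_0 in the frame of tray between 0.018 and 0.131 m and y of stopper_0 in the frame of tray between -0.012 and 0.012 m and height (world z) of stopper_0 below 0.008 m and angle between stopper_0's own z axis and vertical below 0.15 rad) and (x of stopper_2 in the frame of tray between 0.018 and 0.131 m and y of stopper_2 in the frame of tray between -0.012 and 0.012 m and height (world z) of stopper_2 below 0.008 m and angle between stopper_2's own z axis and vertical below 0.15 rad)) or ((x of stopper_1 in the frame of tray between 0.018 and 0.131 m and y of stopper_1 in the frame of tray between -0.012 and 0.012 m and height (world z) of stopper_1 below 0.008 m and angle between stopper_1's own z axis and vertical below 0.15 rad) and (x of stopper_2 in the frame of tray between 0.018 and 0.131 m and y of stopper_2 in the frame of tray between -0.012 and 0.012 m and height (world z) of stopper_2 below 0.008 m and angle between stopper_2's own z axis and vertical below 0.15 rad)))), for 0.1 s.
3. the third stopper is wholly inside the slot, after the second (x of stopper_0 in the frame of tray between 0.018 and 0.131 m and y of stopper_0 in the frame of tray between -0.012 and 0.012 m and height (world z) of each of stopper_0, stopper_1, stopper_2 below 0.008 m and angle between each of stopper_0, stopper_1, stopper_2's own z axis and vertical below 0.15 rad and x of stopper_1 in the frame of tray between 0.018 and 0.131 m and y of stopper_1 in the frame of tray between -0.012 and 0.012 m and x of stopper_2 in the frame of tray between 0.018 and 0.131 m and y of stopper_2 in the frame of tray between -0.012 and 0.012 m), for 0.1 s.
At the end, for the whole second after the job is handed in: all three stoppers stand upright (within 0.15 rad) on the tray's plate in the slot, each with its centre at least 18 mm past the gate and within 12 mm of the slot's centre line, at rest; both vials upright and within 20 mm of where they began (all of step 3 and linear speed of each of stopper_0, stopper_1, stopper_2 below 0.02 m/s and distance of each of vial_a, vial_b from where it was at the start of the episode below 0.02 m and angle between each of vial_a, vial_b's own z axis and vertical below 0.2 rad); the robot touches nothing.
It fails at once if a stopper is lifted (more than 8 mm off the plate) (height (world z) of any of stopper_0, stopper_1, stopper_2 above 0.012 m).
It fails at once if a stopper is tipped over (more than 0.6 rad) (angle between any of stopper_0, stopper_1, stopper_2's own z axis and vertical above 0.6 rad).
It fails at once if a stopper is pinched or pressed hard (more than 18 N) (contact force between the fingers and stopper_0 above 18 N or contact force between the fingers and stopper_1 above 18 N or contact force between the fingers and stopper_2 above 18 N).
It fails at once if a vial is knocked over or moved more than 20 mm (distance of any of vial_a, vial_b from where it was at the start of the episode above 0.02 m or angle between any of vial_a, vial_b's own z axis and vertical above 0.5 rad).
It also fails if it takes over 67 s, if anything falls off the work surface, if the arm or the gripper's body presses on something with over 40 N, if the wrist force passes 120 N, or if a joint passes its speed limit or range.

## Working session

There is one attempt and no reset: what is moved stays moved. The work goes in short steps, Python scripts to look and compute and a tool call to move; the robot and the scene stay as the last step left them, time stands still between calls to the robot, and variables do not carry over. Pictures are saved under pics/ and viewed, and the job is handed in when it is done.

Besides the shell and the picture viewer there is one more tool, called after "Emit:" in YAML: its name, and indented under it one key for each argument. jog_arm: Moves the arm, as the interface text tells. Its arguments: {"type":"object","properties":{"series":{"type":"array"}},"required":["series"]}

```bash
mkdir -p pics; ls; python3 - <<'E'
from bench import r
import cv2,numpy as np
s=r.observe();print(s)
for n in ["scene","side"]:
    p,d=r.read_camera(n); cv2.imwrite(f"pics/{n}0.png",p[:,:,::-1]); np.savez(f"/tmp/{n}0.npz",p=p,d=d)
    print(n,r.camera_model(n))
    for q in ["tray","gate","slot_end","stopper_0","vial_a"]:
        for o in r.pinpoint(n,q): print(q,np.round(o["at"],4),round(o["p"],2))
E
```

```text
pics
{'clock': 0.0, 'qpos': array([-0.02261053,  0.33285499, -0.06472955,  1.46097987,  0.02158578,
        1.34985424, -0.08848618]), 'joint_velocities': array([-0.00098187, -0.00013952,  0.00118028,  0.00069162, -0.00200219,
        0.00021735,  0.00015769]), 'tau': array([ 4.98105128e-04, -6.25449800e+01,  4.97091911e-02, -3.91610491e+01,
        1.63588714e-02,  9.83294769e-03, -6.01235030e-06]), 'ee_pos': array([6.24621724e-01, 2.38563929e-05, 2.30508120e-01]), 'tcp_rot': array([ 0.49967781,  0.49962151,  0.50035743, -0.50034277]), 'ft_force': array([-0.66509498,  0.10747109,  0.19744931]), 'torque': array([0.03470098, 0.04820118, 0.00031345]), 'finger_gap': 0.9984000025658495}
scene {'fx': 520.8949685527991, 'fy': 520.8949685527991, 'cx': 317.50723156211916, 'cy': 199.64057456871433, 'R': array([[ 0.71816173, -0.69586248, -0.00437528],
       [-0.27736238, -0.28047286, -0.91891517],
       [ 0.63821144,  0.66114325, -0.39443094]]), 't': array([-0.46114475,  0.20429413,  0.70513203])}
tray [ 0.5387 -0.0619  0.0026] 0.76
tray [0.6219 0.0118 0.0032] 0.24
gate [ 0.5372 -0.0618  0.0
[... 324 characters left out ...]
.57
side {'fx': 489.484932333129, 'fy': 489.484932333129, 'cx': 317.87108055760666, 'cy': 195.36169144818214, 'R': array([[ 0.81409881, -0.58072364, -0.00178471],
       [-0.19815028, -0.27488942, -0.94083594],
       [ 0.54587508,  0.76628706, -0.3388577 ]]), 't': array([-0.51020929,  0.15087325,  0.89404704])}
tray [ 0.5345 -0.0597 -0.0035] 0.88
gate [ 0.5412 -0.0597  0.003 ] 0.59
slot_end [0.5681 0.0666 0.0055] 0.84
stopper_0 [ 0.5158 -0.2928  0.0013] 0.81
stopper_0 [ 0.4525 -0.1381  0.0029] 0.68
stopper_0 [ 0.728  -0.244   0.0031] 0.65
stopper_0 [ 0.582  -0.177   0.0039] 0.62
stopper_0 [ 0.5174 -0.1176  0.0019] 0.51
vial_a [0.6186 0.0099 0.0015] 0.71
vial_a [ 0.4512 -0.0708  0.0061] 0.52
```

View pics/scene0.png

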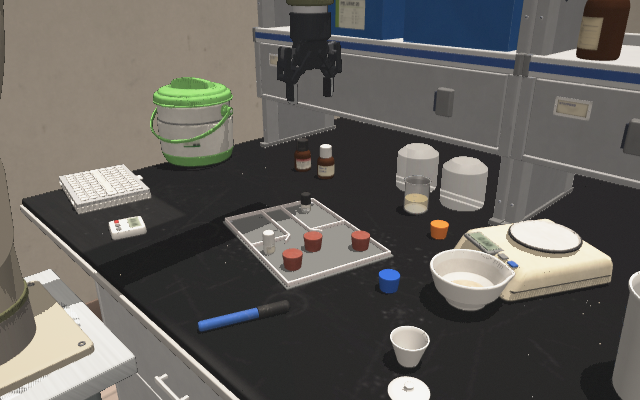

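View pics/side0.png

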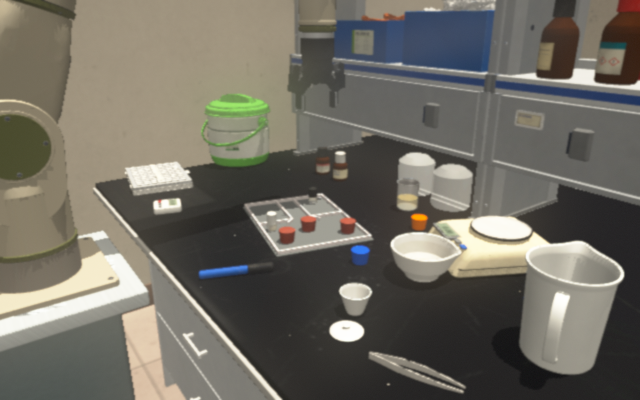

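Scene view: the three red stoppers are at about (292,260), (313,241) and (360,241). The vials are at (268,241) for white and (305,203) for black. The blue (389,281) and orange (439,230) look-alikes are outside the tray. Next I'll refine these positions with the wrist camera.

```bash
python3 - <<'E'
from bench import r
import cv2,numpy as np
s=r.observe()
p,d=r.read_camera("wrist"); cv2.imwrite(f"pics/wrist0.png",p[:,:,::-1])
m=r.camera_model("wrist");print(m)
for q in ["gate","slot_end","stopper_0","vial_a"]:
    for o in r.pinpoint("wrist",q): print(q,np.round(o["at"],4),round(o["p"],2))
E
```

```text
{'fx': 317.4265105017223, 'fy': 317.4265105017223, 'cx': 321.1649443682208, 'cy': 202.81612247849887, 'T_tool_cam': array([[-1.71654112e-04, -2.69411034e-01,  9.63025267e-01,
        -1.43686530e-01],
       [ 9.99999982e-01,  2.75963927e-05,  1.85964884e-04,
         1.31828688e-04],
       [-7.66770152e-05,  9.63025282e-01,  2.69411025e-01,
        -6.73455409e-02],
       [ 0.00000000e+00,  0.00000000e+00,  0.00000000e+00,
         1.00000000e+00]])}
gate [ 0.5378 -0.0617  0.0073] 0.72
slot_end [0.5663 0.0679 0.0036] 0.74
stopper_0 [ 0.5841 -0.1689  0.0055] 0.91
stopper_0 [ 0.516  -0.1153  0.0016] 0.77
stopper_0 [ 0.4471 -0.1396  0.004 ] 0.66
stopper_0 [ 0.7307 -0.2447  0.0009] 0.59
vial_a [0.6175 0.0119 0.0072] 0.66
vial_a [ 0.4469 -0.0707  0.0018] 0.65
```

View pics/wrist0.png

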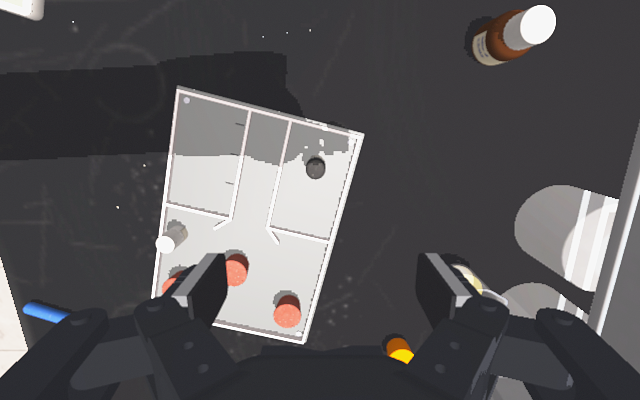

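Wrist view: the slot runs upward from the gate mouth at about (250,222). Its side walls run (232,220)–(250,108) and (268,230)–(290,121). The stoppers are at (235,270), (287,312) and (172,283, half hidden by the finger). I'll compute metric positions from the pixels.

```bash
cat > h.py <<'E'
from bench import r
import cv2,numpy as np
from scipy.spatial.transform import Rotation as Ro
def pose(s):
    q=s["tcp_rot"];T=np.eye(4);T[:3,:3]=Ro.from_quat([q[1],q[2],q[3],q[0]]).as_matrix();T[:3,3]=s["ee_pos"];return T
def cam(n,s=None):
    m=r.camera_model(n)
    if n=="wrist": W=pose(s)@m["T_tool_cam"]
    else:
        W=np.eye(4);W[:3,:3]=m["R"].T;W[:3,3]=-m["R"].T@m["t"]
    return m,W
def ray(n,uv,z,s=None):
    m,W=cam(n,s);uv=np.atleast_2d(uv).astype(float)
    d=np.c_[(uv[:,0]-m["cx"])/m["fx"],(uv[:,1]-m["cy"])/m["fy"],np.ones(len(uv))]@W[:3,:3].T
    o=W[:3,3];return (o+d*((z-o[2])/d[:,2])[:,None])[:,:2]
def redmask(p):
    h=cv2.cvtColor(p,cv2.COLOR_RGB2HSV);return (((h[:,:,0]<8)|(h[:,:,0]>172))&(h[:,:,1]>110)&(h[:,:,2]>50)).astype(np.uint8)
def cloud(n,p,d,mask,s=None):
    m,W=cam(n,s);v,u=np.nonzero(mask&(d>0));z=d[v,u]
    X=np.c_[(u-m["cx"])/m["fx"]*z,(v-m["cy"])/m["fy"]*z,z,np.ones(len(z))]@W.T
    return u,v,X[:,:3]
def stoppers(n,p,d,s=None):
    k=redmask(p);nn,l,st,c=cv2.connectedComponentsWithStats(k);out=[]
    for i in range(1,nn):
        if st[i,4]<60: continue
        u,v,X=cloud(n,p,d,l==i,s)
        if len(X)<30: continue
        top=X[X[:,2]>np.percentile(X[:,2],97)-0.004]
        (cx,cy),rad=cv2.minEnclosingCircle(top[:,:2].astype(np.float32))
        out.append((c[i].round(),st[i,4],np.round([cx,cy],4),round(rad,4),round(float(np.median(top[:,2])),4)))
    return out
E
python3 - <<'E'
from h import *
np.set_printoptions(suppress=True,precision=4)
s=r.observe()
p,d=r.read_camera("wrist")
for o in stoppers("wrist",p,d,s):print(o)
print(ray("wrist",[[179,88],[363,134],[304,342],[232,220],[250,108],[268,230],[290,121]],0.012,s))
for n in ["scene","side"]:
    z=np.load(f"/tmp/{n}0.npz")
    for o in stoppers(n,z["p"],z["d"]):print(n,o)
im=cv2.resize(p[60:360,130:390,::-1],None,fx=2.6,fy=2,interpolation=cv2.INTER_CUBIC)
im=cv2.resize(p[80:350,140:380,::-1],None,fx=2.2,fy=2.2,interpolation=cv2.INTER_CUBIC);cv2.imwrite("pics/wz0.png",im)
E
```

```text
(array([236., 269.]), np.int32(551), array([ 0.5827, -0.0011]), 0.0057, 0.2463)
(array([170., 282.]), np.int32(131), array([0.5693, 0.0063]), 0.0008, 0.2739)
(array([287., 311.]), np.int32(637), array([ 0.5819, -0.1738]), 0.0176, 0.0319)
[[ 0.472   0.0943]
 [ 0.6721  0.0458]
 [ 0.602  -0.2299]
 [ 0.5178 -0.0557]
 [ 0.5473  0.0737]
 [ 0.5606 -0.0686]
 [ 0.5907  0.0599]]
scene (array([360., 240.]), np.int32(312), array([ 0.5803, -0.1749]), 0.0179, 0.0315)
scene (array([313., 241.]), np.int32(307), array([ 0.5173, -0.1167]), 0.0185, 0.0314)
scene (array([292., 259.]), np.int32(352), array([ 0.4464, -0.1399]), 0.0171, 0.0313)
side (array([628.,   6.]), np.int32(275), array([ 0.8994, -0.5216]), 0.0158, 0.4715)
side (array([308., 223.]), np.int32(172), array([ 0.5156, -0.1166]), 0.0188, 0.0313)
side (array([348., 224.]), np.int32(182), array([ 0.5804, -0.1776]), 0.0179, 0.0314)
side (array([287., 234.]), np.int32(200), array([ 0.4453, -0.1403]), 0.0176, 0.0313)
```

View pics/wz0.png

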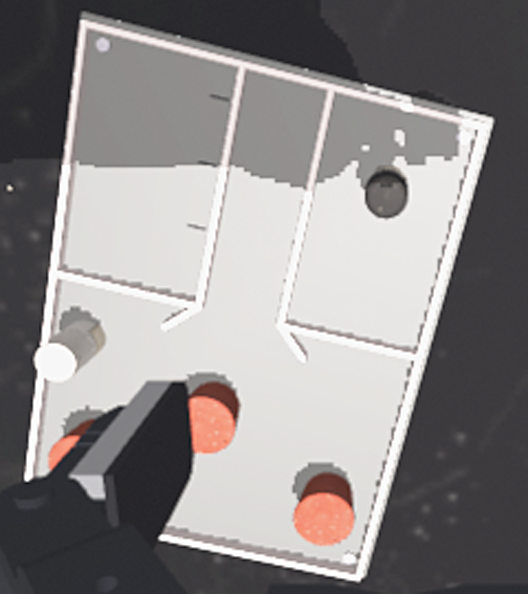

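Emit:
jog_arm:
  series: [0.79,0,0,0,6.5,0,0,0.79,0,0,0,6.5,0,0,0.79,0,-0.02,0.044,0,0,0,0.79,0,-0.02,0.044,0,0,0,0.79,0,-0.02,0.044,0,0,0,0.79,0,-0.02,0.044,0,0,0,0.79,0.045,0,0,0,0,0,0.79,0.045,0,0,0,0,0]

```text
clock: 1.9
ee_pos: [0.5076, -0.1541, 0.141]
tcp_rot: [0.44, 0.554, 0.439, -0.553]
ft_force: [0.2, -0.1, -1.4]
finger_gap: 0.21
```

```bash
cat >> h.py <<'E'
G=np.array([0.5388,-0.062]);A=np.radians(77.0);ex=np.array([np.cos(A),np.sin(A)]);ey=np.array([-ex[1],ex[0]])
def tray(w): w=np.asarray(w)[:2]-G; return np.round(1000*np.array([w@ex,w@ey]),1)
def st():
    s=r.observe();T=pose(s);t=-T[:3,2]
    print("t",s["clock"],"tray",tray(s["ee_pos"]),"z",round(s["ee_pos"][2]*1000,1),"yaw_rel_deg",round(np.degrees(np.arctan2(t[1],t[0])-A),2),"tilt",np.round(np.degrees(T[:3,0][:2]),2),"gap",round(s["finger_gap"],3),"F",np.round(s["ft_force"],1));return s
def look(tag,cams=("scene","side"),save=True):
    for n in cams:
        s=r.observe();p,d=r.read_camera(n)
        if save: cv2.imwrite(f"pics/{n}{tag}.png",p[:,:,::-1])
        for o in stoppers(n,p,d,s):
            if o[4]<0.06: print(n,"tray",tray(o[2]),"rad",o[3],"ztop",o[4],"px",o[0],o[1])
E
python3 - <<'E'
from h import *
st();look("1",("wrist","scene"))
E
```

```text
t 1.9 tray [-96.8   9.7] z 141.0 yaw_rel_deg -0.07 tilt [ 0.13 -0.02] gap 0.21 F [ 0.2 -0.1 -1.4]
wrist tray [-56.9   7.9] rad 0.017 ztop 0.032 px [322. 150.] 1405
wrist tray [-94.6  70.2] rad 0.0167 ztop 0.032 px [248. 195.] 1309
wrist tray [-99.3 -66.2] rad 0.0167 ztop 0.032 px [411. 200.] 1318
scene tray [-100.8  -66.5] rad 0.0184 ztop 0.0313 px [360. 240.] 312
scene tray [-57.7   9.6] rad 0.0183 ztop 0.0313 px [312. 241.] 308
scene tray [-96.5  72.7] rad 0.0179 ztop 0.0314 px [292. 259.] 349
```

View pics/wrist1.png

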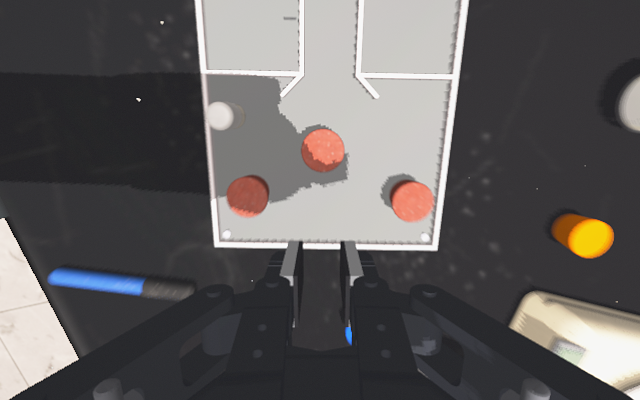

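Wrist view: tool aligned with the tray. Gate walls sit at columns 303 and 359 at row 75. Stoppers are at (322,150), (248,195) and (411,200). Checking the gate reference before descending.

```bash
python3 - <<'E'
from h import *
s=r.observe()
for q in [[301.5,75],[358.5,76],[301.5,5],[359.5,5],[204,73],[457,77]]: print(q,tray(ray("wrist",[q],0.012,s)[0]))
E
```

```text
[301.5, 75] [ 0.8 29. ]
[358.5, 76] [  0.1 -16. ]
[301.5, 5] [49.8 28.2]
[359.5, 5] [ 49.7 -15.2]
[204, 73] [  2.4 106.2]
[457, 77] [ -0.7 -93.8]
```

Emit:
jog_arm:
  series: [0.79,0.04,0,0,0,0,0,0.79,0.04,0,0,0,0,0,0.79,0.03,0,0,0,0,0,0.79,0.01,0,0,0,0,0,0.79,0.005,0,0,0,0,0,0.79,0,0,0,0,0,0]

```text
clock: 2.75
ee_pos: [0.5083, -0.1536, 0.0175]
tcp_rot: [0.441, 0.554, 0.44, -0.553]
ft_force: [-0.2, -0.5, 0.2]
finger_gap: 0.211
```

```bash
python3 - <<'E'
from h import *
st();look("2",("wrist",))
E
```

```text
t 2.75 tray [-96.2   9.1] z 17.5 yaw_rel_deg 0.0 tilt [ 0.09 -0.02] gap 0.211 F [-0.2 -0.5  0.2]
wrist tray [-57.7   8. ] rad 0.0175 ztop 0.032 px [319. 187.] 4236
wrist tray [-94.4  66. ] rad 0.0225 ztop 0.032 px [187. 260.] 4827
wrist tray [-95.3 -58.9] rad 0.0271 ztop 0.032 px [480. 268.] 4685
```

View pics/wrist2.png

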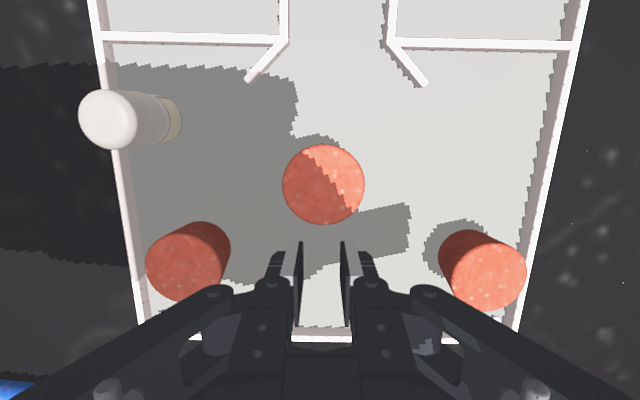

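```bash
python3 - <<'E'
from h import *
for i in range(2): 
    s=st(); print(pose(s)[:3,:3].round(4).tolist())
for q in [[284,40],[391,43],[288,5],[388,5],[100,36],[573,45],[340,340]]: print(q,tray(ray("wrist",[q],0.012,s)[0]))
p,d=r.read_camera("wrist");s=st()
m,W=cam("wrist",s)
for u,v in [(284,40),(391,43),(100,37),(573,46),(323,185)]:
    print(u,v,d[v,u],end=' ');X=(W@[(u-m["cx"])/m["fx"]*d[v,u],(v-m["cy"])/m["fy"]*d[v,u],d[v,u],1]);print(tray(X),X[2].round(4))
E
```

```text
t 2.8 tray [-96.2   9. ] z 17.6 yaw_rel_deg 0.0 tilt [ 0.11 -0.02] gap 0.207 F [ 0.1 -0.   0.4]
[[0.0019, 0.9744, -0.2249], [-0.0004, -0.2249, -0.9744], [-1.0, 0.0019, -0.0]]
t 2.8 tray [-96.2   9. ] z 17.6 yaw_rel_deg 0.0 tilt [ 0.11 -0.02] gap 0.207 F [ 0.1 -0.   0.4]
[[0.0019, 0.9744, -0.2249], [-0.0004, -0.2249, -0.9744], [-1.0, 0.0019, -0.0]]
[284, 40] [ 1.7 24.5]
[391, 43] [  0.5 -21.3]
[288, 5] [14.9 22.4]
[388, 5] [ 14.9 -19.2]
[100, 36] [  3.2 102.7]
[573, 45] [ -0.2 -99.5]
[340, 340] [-149.7   -1.8]
t 2.85 tray [-96.1   9.1] z 17.5 yaw_rel_deg 0.0 tilt [ 0.1  -0.02] gap 0.208 F [ 0.7 -0.6 -0.4]
284 40 0.13487189 [ 1.5 24.5] 0.0127
391 43 0.13483934 [  0.3 -20.9] 0.0131
100 37 0.13574147 [  3.  103.3] 0.0112
573 46 0.13563529 [ -0.7 -98.9] 0.0127
323 185 0.13275738 [-57.3   8. ] 0.0313
```

Emit:
jog_arm:
  series: [0.79,0.002,0,-0.006,0,0,0,0.79,0,0,-0.006,0,0,0,0.79,0,0.0012,-0.006,0,0,0,0.79,0,0.0012,-0.008,0,0,0,0.79,0,0.0012,-0.008,0,0,0,0.79,0,0.0012,-0.008,0,0,0,0.79,0,0.0012,-0.008,0,0,0,0.79,0,0.0014,-0.008,0,0,0]

```text
clock: 3.85
ee_pos: [0.528, -0.0981, 0.0143]
tcp_rot: [0.44, 0.553, 0.44, -0.553]
ft_force: [-0.9, 0.4, 0.1]
finger_gap: 0.211
```

```bash
python3 - <<'E'
from h import *
st();look("3",("wrist",))
E
```

```text
t 3.85 tray [-37.6   2.4] z 14.3 yaw_rel_deg 0.0 tilt [0. 0.] gap 0.211 F [-0.9  0.4  0.1]
wrist tray [-12.5   2.7] rad 0.0178 ztop 0.032 px [321. 216.] 5058
```

View pics/wrist3.png

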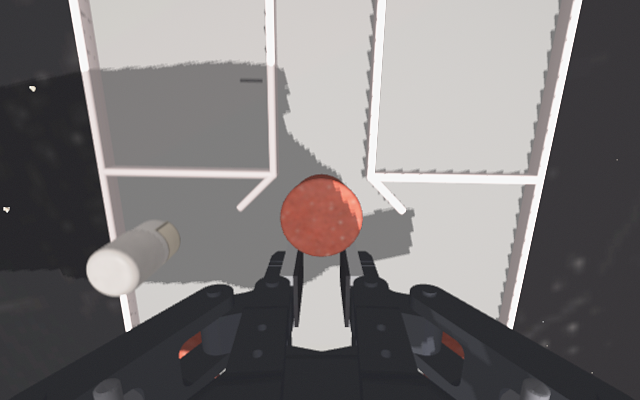

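Wrist view: the stopper at (321,216) is centred in the gate mouth (walls at columns 273 and 371) and held in the two-finger cage. Pushing it in.

Emit:
jog_arm:
  series: [0.79,-0.001,0,-0.008,0,0,0,0.79,0,0.0001,-0.01,0,0,0,0.79,0,0.0001,-0.01,0,0,0,0.79,0,0.0001,-0.01,0,0,0,0.79,0,0.0001,-0.01,0,0,0,0.79,0,0.0001,-0.01,0,0,0,0.79,0,0.0001,-0.01,0,0,0,0.79,0,0.0001,-0.01,0,0,0]

```text
clock: 4.9
ee_pos: [0.5461, -0.0222, 0.0153]
tcp_rot: [0.44, 0.553, 0.44, -0.553]
ft_force: [0.2, -0.1, -0.4]
finger_gap: 0.21
```

```bash
python3 - <<'E'
from h import *
st();look("4",("wrist",))
E
```

```text
t 4.9 tray [40.5  1.8] z 15.3 yaw_rel_deg -0.0 tilt [0. 0.] gap 0.21 F [ 0.2 -0.1 -0.4]
wrist tray [65.7  1.2] rad 0.0178 ztop 0.0324 px [321. 216.] 4963
```

View pics/wrist4.png

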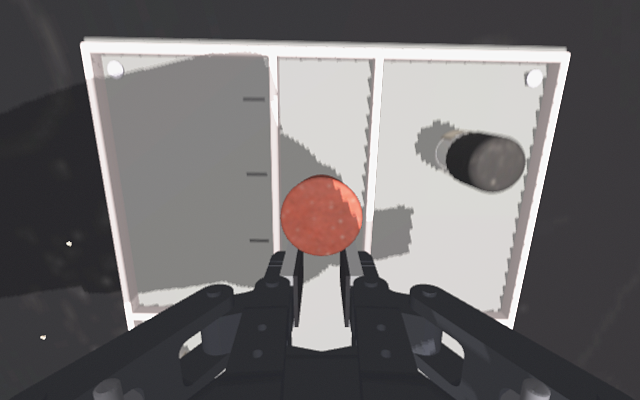

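Stopper 1 is in the slot at (321,216), centred. Pushing 35 mm more, then backing off and rising.

Emit:
jog_arm:
  series: [0.79,0,0.0001,-0.009,0,0,0,0.79,0,0.0001,-0.01,0,0,0,0.79,0,0.0001,-0.01,0,0,0,0.79,0,0.0001,-0.005,0,0,0,0.79,0,0,0.0,0,0,0,0.79,0,0,0.012,0,0,0,0.79,-0.025,0,0.015,0,0,0,0.79,-0.045,0,0.02,0,0,0]

```text
clock: 5.95
ee_pos: [0.5417, -0.0371, 0.0847]
tcp_rot: [-0.439, -0.552, -0.441, 0.555]
ft_force: [0.7, -0.4, -0.1]
finger_gap: 0.213
```

```bash
python3 - <<'E'
from h import *
st();look("5",("wrist","scene"))
E
```

```text
t 5.95 tray [25.   2.8] z 84.7 yaw_rel_deg -0.03 tilt [-0.2  -0.01] gap 0.213 F [ 0.7 -0.4 -0.1]
wrist tray [98.  6.] rad 0.0159 ztop 0.032 px [307. 105.] 366
scene tray [98.9  3.1] rad 0.0184 ztop 0.0315 px [277. 210.] 237
scene tray [-101.4  -66.7] rad 0.0177 ztop 0.0315 px [360. 240.] 312
scene tray [-96.1  74.3] rad 0.019 ztop 0.0314 px [292. 259.] 351
```

View pics/wrist5.png

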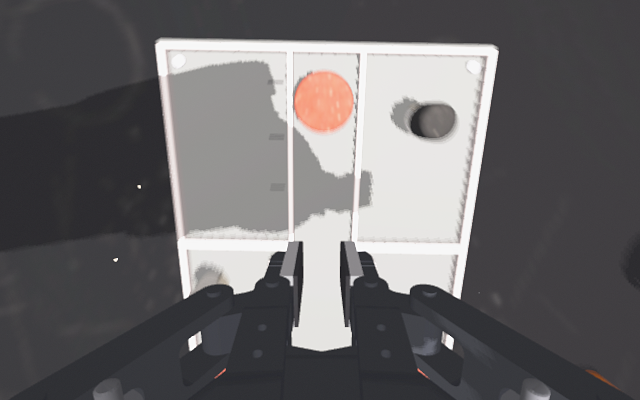

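Wrist view: stopper 1 stands at (323,101) near the slot end, and vial_b at (433,120) is untouched. Moving behind the second stopper.

Emit:
jog_arm:
  series: [0.79,0,0.0313,0.0503,0,0,0,0.79,0,0.0313,0.0503,0,0,0,0.79,0,0.0313,0.0503,0,0,0,0.79,0,0,0,-9,0,0,0.79,0,0,0,-9,0,0,0.79,0,0,0,-9,0,0,0.79,0,0,0,-9,0,0,0.79,0,0,0,-9,0,0]

```text
clock: 7.05
ee_pos: [0.6002, -0.2048, 0.0847]
tcp_rot: [0.619, 0.341, 0.619, -0.342]
ft_force: [0.6, 0.8, -0.5]
finger_gap: 0.208
```

```bash
python3 - <<'E'
from h import *
st();look("6",("wrist",))
E
```

```text
t 7.05 tray [-125.3  -91.9] z 84.7 yaw_rel_deg 45.23 tilt [-0.04 -0.01] gap 0.208 F [ 0.6  0.8 -0.5]
wrist tray [-101.6   64.4] rad 0.0149 ztop 0.0318 px [160.   9.] 1166
wrist tray [-101.   -67.5] rad 0.0173 ztop 0.032 px [322. 168.] 2286
```

View pics/wrist6.png

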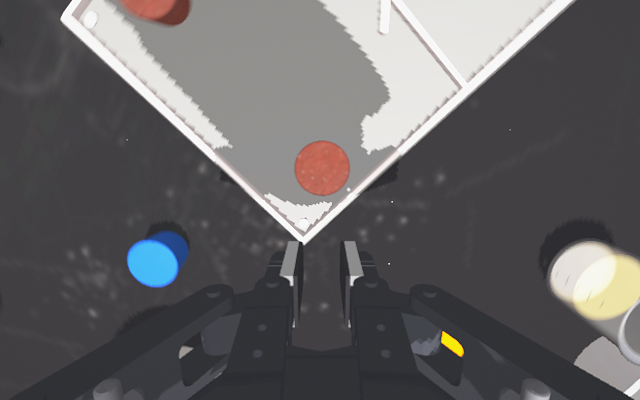

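Wrist view: stopper 2 at (322,168) is on the cage's centre line. The blue and orange look-alikes are clear of the fingers. Descending and pushing diagonally.

Emit:
jog_arm:
  series: [0.79,0.035,0,0,0,0,0,0.79,0.026,0,0,0,0,0,0.79,0.008,0,0,0,0,0,0.79,0,0,-0.005,0,0,0,0.79,0,0,-0.006,0,0,0,0.79,0,0,-0.008,0,0,0,0.79,0,0,-0.009,0,0,0,0.79,0,0,-0.009,0,0,0]

```text
clock: 8.1
ee_pos: [0.5812, -0.1717, 0.0166]
tcp_rot: [0.619, 0.343, 0.618, -0.343]
ft_force: [0.1, -0.6, -0.3]
finger_gap: 0.213
```

```bash
python3 - <<'E'
from h import *
st();look("7",("wrist",))
E
```

```text
t 8.1 tray [-97.3 -66. ] z 16.6 yaw_rel_deg 45.01 tilt [ 0.03 -0.  ] gap 0.213 F [ 0.1 -0.6 -0.3]
wrist tray [-96.  71.] rad 0.0183 ztop 0.032 px [75. 36.] 7936
wrist tray [-80.  -47.6] rad 0.0178 ztop 0.032 px [321. 214.] 4892
```

View pics/wrist7.png

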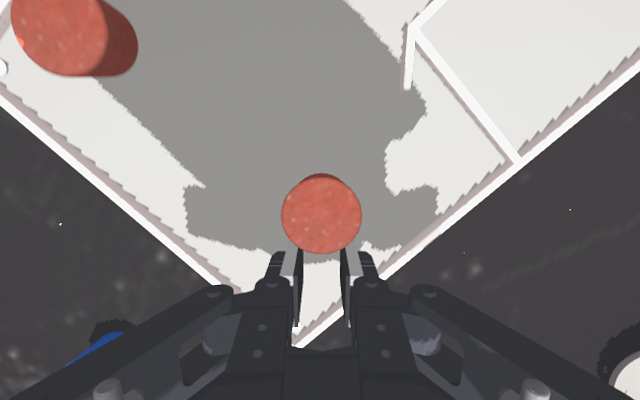

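Stopper 2 is in the cage at (321,214) and standing upright. Continuing the diagonal push to the gate axis.

Emit:
jog_arm:
  series: [0.79,0.001,0,-0.007,0,0,0,0.79,0,0,-0.009,0,0,0,0.79,0,0,-0.009,0,0,0,0.79,0,0,-0.009,0,0,0,0.79,0,0,-0.009,0,0,0,0.79,0,0,-0.009,0,0,0,0.79,0,0,-0.009,0,0,0,0.79,0,0,-0.006,0,0,0]

```text
clock: 9.15
ee_pos: [0.5456, -0.1149, 0.0154]
tcp_rot: [0.619, 0.343, 0.618, -0.343]
ft_force: [-0.4, 0.3, 0.6]
finger_gap: 0.21
```

```bash
python3 - <<'E'
from h import *
st();look("8",("wrist",))
E
```

```text
t 9.15 tray [-50.  -18.5] z 15.4 yaw_rel_deg 45.02 tilt [0.01 0.01] gap 0.21 F [-0.4  0.3  0.6]
wrist tray [89.4 -7.4] rad 0.0101 ztop 0.0317 px [552.   7.] 1280
wrist tray [-95.2  71.1] rad 0.018 ztop 0.032 px [103. 198.] 6318
wrist tray [-32.2  -0.9] rad 0.0178 ztop 0.032 px [321. 215.] 4975
```

View pics/wrist8.png

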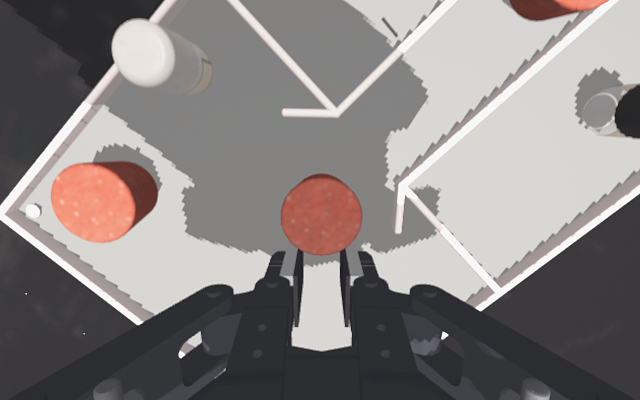

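Stopper 2 is at tray (-32,-1), on the gate axis. Backing off, rotating to the slot direction and moving behind it at the same height, with nothing in the way.

Emit:
jog_arm:
  series: [0.79,0,0,0.03,0,0,0,0.79,0,0,0,9,0,0,0.79,0,0,0,9,0,0,0.79,0,0,0,9,0,0,0.79,0,0,0,9,0,0,0.79,0,0,0,9,0,0,0.79,0,-0.02,0,0,0,0,0.79,0,-0.019,0,0,0,0]

```text
clock: 10.2
ee_pos: [0.5233, -0.1321, 0.0152]
tcp_rot: [-0.44, -0.553, -0.44, 0.553]
ft_force: [-0.1, 0.5, 0.4]
finger_gap: 0.208
```

```bash
python3 - <<'E'
from h import *
st();look("9",("wrist",))
E
```

```text
t 10.2 tray [-71.8  -0.7] z 15.2 yaw_rel_deg -0.0 tilt [ 0.   -0.01] gap 0.208 F [-0.1  0.5  0.4]
wrist tray [-31.9   1.2] rad 0.0172 ztop 0.032 px [315. 182.] 4969
wrist tray [-80.4  64.5] rad 0.03 ztop 0.0319 px [165. 294.] 2314
```

View pics/wrist9.png

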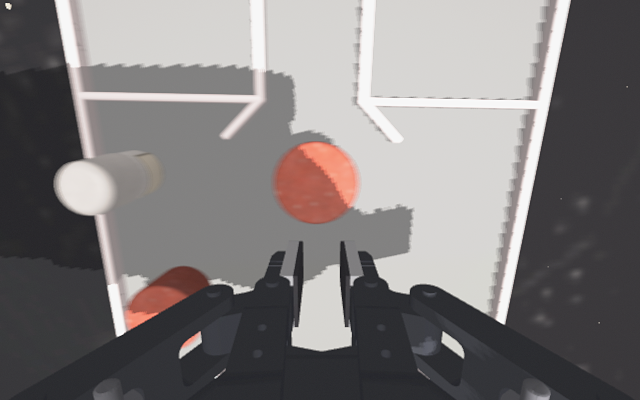

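Emit:
jog_arm:
  series: [0.79,0,-0.0025,-0.006,0,0,0,0.79,0,0,-0.007,0,0,0,0.79,0,0,-0.008,0,0,0,0.79,0,0,-0.01,0,0,0,0.79,0,0,-0.01,0,0,0,0.79,0,0,-0.01,0,0,0,0.79,0,0,-0.01,0,0,0,0.79,0,0,-0.01,0,0,0]

```text
clock: 11.25
ee_pos: [0.5375, -0.0617, 0.0154]
tcp_rot: [0.44, 0.553, 0.44, -0.553]
ft_force: [0.1, 0.4, 0.1]
finger_gap: 0.208
```

```bash
python3 - <<'E'
from h import *
st();look("10",("wrist",))
E
```

```text
t 11.25 tray [-0.   1.4] z 15.4 yaw_rel_deg 0.0 tilt [0.01 0.  ] gap 0.208 F [0.1 0.4 0.1]
wrist tray [100.8   1.3] rad 0.0174 ztop 0.0321 px [320.  30.] 5263
wrist tray [25.1  1.5] rad 0.0178 ztop 0.032 px [321. 215.] 4976
```

View pics/wrist10.png

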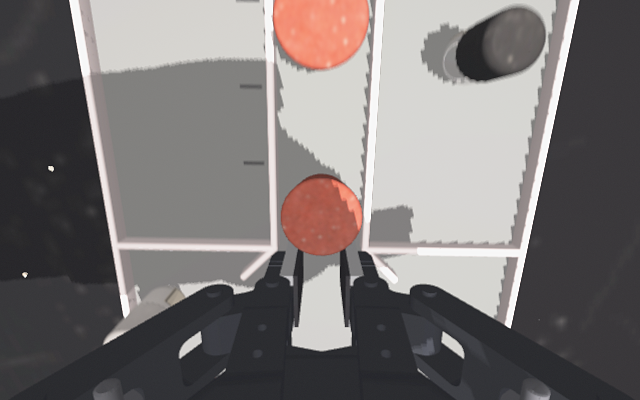

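Stopper 2 is inside at (321,215). Pushing 37 mm more, then backing off and rising.

Emit:
jog_arm:
  series: [0.79,0,0.0001,-0.009,0,0,0,0.79,0,0.0001,-0.01,0,0,0,0.79,0,0.0001,-0.01,0,0,0,0.79,0,0.0001,-0.007,0,0,0,0.79,0,0,0.0,0,0,0,0.79,0,0,0.012,0,0,0,0.79,-0.025,0,0.015,0,0,0,0.79,-0.045,0,0.02,0,0,0]

```text
clock: 12.3
ee_pos: [0.5335, -0.0747, 0.0847]
tcp_rot: [-0.439, -0.553, -0.441, 0.555]
ft_force: [0.8, -0.0, 0.1]
finger_gap: 0.208
```

```bash
python3 - <<'E'
from h import *
st();look("11",("wrist","scene"))
E
```

```text
t 12.3 tray [-13.6   2.3] z 84.7 yaw_rel_deg -0.04 tilt [-0.2 -0. ] gap 0.208 F [ 0.8 -0.   0.1]
wrist tray [98.2  5.6] rad 0.016 ztop 0.0318 px [303.  35.] 359
wrist tray [68.2  9.9] rad 0.0117 ztop 0.0321 px [308.  84.] 168
scene tray [81.5  2.8] rad 0.0364 ztop 0.0314 px [281. 213.] 427
scene tray [-96.9  72.5] rad 0.017 ztop 0.0313 px [292. 259.] 352
```

View pics/wrist11.png

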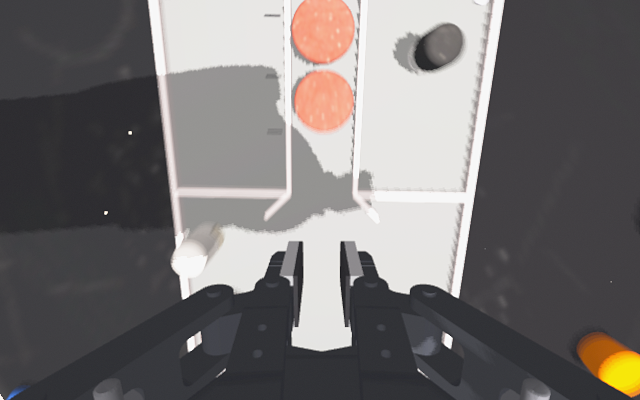

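Two stoppers stand in a row at (323,28) and (323,100), and both vials are in place. Moving behind the third.

Emit:
jog_arm:
  series: [0.79,0,-0.0322,0.0353,0,0,0,0.79,0,-0.0322,0.0353,0,0,0,0.79,0,-0.0322,0.0353,0,0,0,0.79,0,0,0,9.6,0,0,0.79,0,0,0,9.6,0,0,0.79,0,0,0,9.6,0,0,0.79,0,0,0,9.6,0,0,0.79,0,0,0,9.6,0,0]

```text
clock: 13.4
ee_pos: [0.4167, -0.1555, 0.085]
tcp_rot: [-0.175, -0.685, -0.175, 0.685]
ft_force: [-0.1, -0.8, -0.2]
finger_gap: 0.207
```

```bash
python3 - <<'E'
from h import *
st();look("12",("wrist",))
E
```

```text
t 13.4 tray [-118.6   98. ] z 85.0 yaw_rel_deg -48.39 tilt [-0.01 -0.  ] gap 0.207 F [-0.1 -0.8 -0.2]
wrist tray [-92.4  71.3] rad 0.0162 ztop 0.0317 px [305. 159.] 133
```

View pics/wrist12.png

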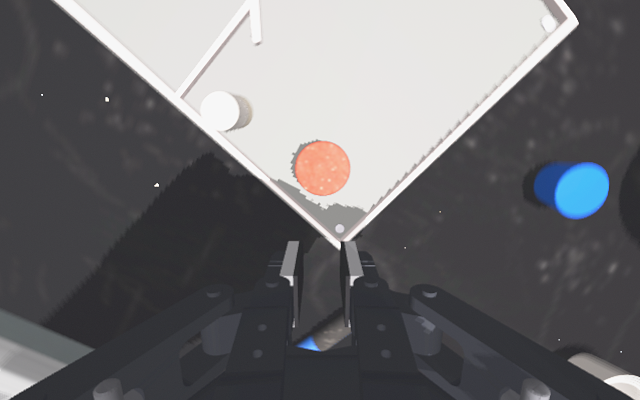

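```bash
python3 - <<'E'
from h import *
s=st()
T=pose(s)
for q in [[335,335],[310,345],[370,318],[322,168],[222,110],[250,112],[341,240]]:
    w=ray("wrist",[q],0.01 if q[1]>200 else 0.03,s)[0]; print(q,tray(w),"tool",((np.r_[w,.01]-T[:3,3])@T[:3,:3]).round(3))
z=np.load("/tmp/scene0.npz")
for n,q in (("scene",[240,316]),("scene",[290,306]),("scene",[200,326])): print(tray(ray(n,[q],0.008)[0]))
E
```

```text
t 13.45 tray [-118.5   98. ] z 85.0 yaw_rel_deg -48.86 tilt [-0.01 -0.  ] gap 0.206 F [ 0.6 -0.6 -0.6]
[335, 335] [-196.3  168.6] tool [0.075 0.012 0.104]
[310, 345] [-187.3  189.3] tool [ 0.075 -0.008  0.114]
[370, 318] [-206.7  138.4] tool [0.075 0.04  0.088]
[322, 168] [-96.4  70.6] tool [ 0.075  0.001 -0.035]
[222, 110] [-28.1  83.7] tool [ 0.075 -0.059 -0.07 ]
[250, 112] [-41.4  73.5] tool [ 0.075 -0.042 -0.069]
[341, 240] [-144.5  104.1] tool [0.075 0.016 0.022]
[-185.   207.5]
[-201.   133.3]
[-177.3  265.5]
```

The pen is about 90 mm behind the fingers, and vial_a clears the path by more than 20 mm. Descending and pushing.

Emit:
jog_arm:
  series: [0.79,0.035,0,0,0,0,0,0.79,0.026,0,0,0,0,0,0.79,0.0085,0,0,0,0,0,0.79,0,0,-0.005,0,0,0,0.79,0,0,-0.006,0,0,0,0.79,0,0,-0.008,0,0,0,0.79,0,0,-0.009,0,0,0,0.79,0,0,-0.009,0,0,0]

```text
clock: 14.45
ee_pos: [0.4504, -0.1364, 0.016]
tcp_rot: [0.177, 0.685, 0.177, -0.684]
ft_force: [-0.2, -1.1, 0.6]
finger_gap: 0.209
```

```bash
python3 - <<'E'
from h import *
st();look("13",("wrist",))
E
```

```text
t 14.45 tray [-92.3  69.4] z 16.0 yaw_rel_deg -47.98 tilt [ 0.03 -0.  ] gap 0.209 F [-0.2 -1.1  0.6]
wrist tray [-75.5  50.1] rad 0.0177 ztop 0.032 px [320. 216.] 4602
```

View pics/wrist13.png

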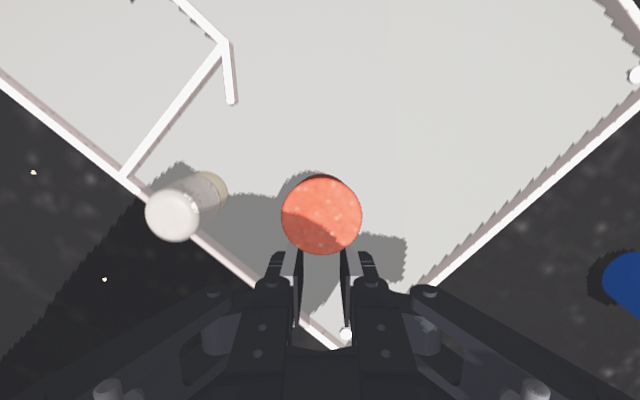

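Stopper 3 is in the cage at (320,216), and vial_a's centre is about 57 mm off the path. Continuing.

Emit:
jog_arm:
  series: [0.79,0.0005,0,-0.007,0,0,0,0.79,0,0,-0.009,0,0,0,0.79,0,0,-0.009,0,0,0,0.79,0,0,-0.009,0,0,0,0.79,0,0,-0.009,0,0,0,0.79,0,0,-0.009,0,0,0,0.79,0,0,-0.008,0,0,0,0.79,0,0,-0.004,0,0,0]

```text
clock: 15.5
ee_pos: [0.5061, -0.1054, 0.0153]
tcp_rot: [0.177, 0.685, 0.177, -0.685]
ft_force: [-0.1, 0.1, -0.6]
finger_gap: 0.209
```

```bash
python3 - <<'E'
from h import *
st();look("14",("wrist",))
E
```

```text
t 15.5 tray [-49.6  22.1] z 15.3 yaw_rel_deg -47.98 tilt [0.01 0.  ] gap 0.209 F [-0.1  0.1 -0.6]
wrist tray [74.7  6.8] rad 0.0321 ztop 0.032 px [122.  42.] 10489
wrist tray [-32.8   2.9] rad 0.0178 ztop 0.032 px [321. 215.] 4972
```

View pics/wrist14.png

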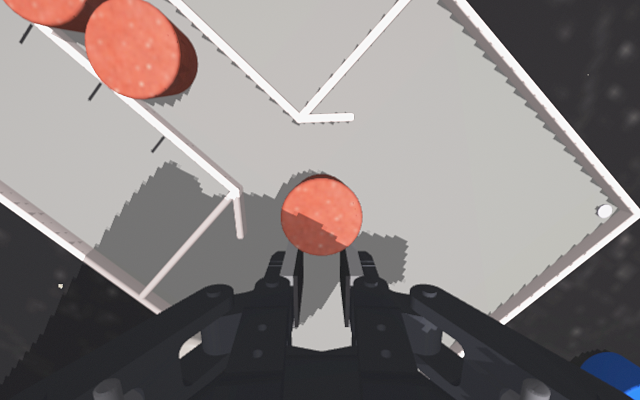

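Stopper 3 is at the gate axis, (321,215). Repeating the back off, rotate and realign sequence.

Emit:
jog_arm:
  series: [0.79,0,0,0.03,0,0,0,0.79,0,0,0,-9.6,0,0,0.79,0,0,0,-9.6,0,0,0.79,0,0,0,-9.6,0,0,0.79,0,0,0,-9.6,0,0,0.79,0,0,0,-9.6,0,0,0.79,0,0.021,0,0,0,0,0.79,0,0.021,0,0,0,0]

```text
clock: 16.55
ee_pos: [0.5206, -0.1301, 0.0154]
tcp_rot: [0.44, 0.553, 0.44, -0.553]
ft_force: [0.6, 0.3, 0.1]
finger_gap: 0.206
```

```bash
python3 - <<'E'
from h import *
st();look("15",("wrist",))
E
```

```text
t 16.55 tray [-70.4   2.4] z 15.4 yaw_rel_deg -0.02 tilt [0. 0.] gap 0.206 F [0.6 0.3 0.1]
wrist tray [-32.6   0.9] rad 0.0172 ztop 0.032 px [323. 187.] 4910
```

View pics/wrist15.png

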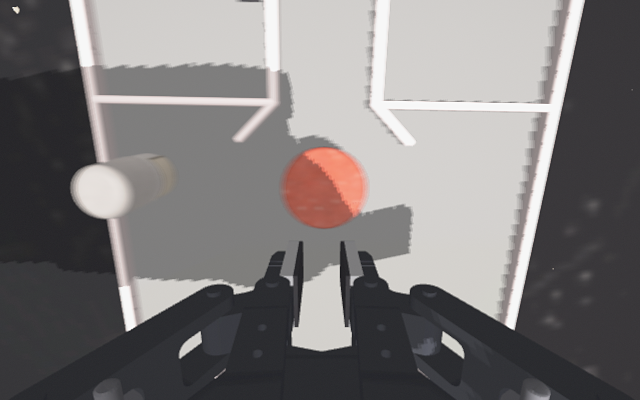

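Stopper 3 at (323,187) is in line with the gate (walls at columns 277 and 375). Pushing through.

Emit:
jog_arm:
  series: [0.79,0,0,-0.007,0,0,0,0.79,0,0,-0.007,0,0,0,0.79,0,0.0001,-0.009,0,0,0,0.79,0,0.0001,-0.01,0,0,0,0.79,0,0.0001,-0.01,0,0,0,0.79,0,0.0001,-0.01,0,0,0,0.79,0,0.0001,-0.01,0,0,0,0.79,0,0.0001,-0.005,0,0,0]

```text
clock: 17.6
ee_pos: [0.5363, -0.0627, 0.0153]
tcp_rot: [0.44, 0.553, 0.44, -0.553]
ft_force: [-0.3, 0.6, -0.1]
finger_gap: 0.211
```

```bash
python3 - <<'E'
from h import *
st();look("16",("wrist",))
E
```

```text
t 17.6 tray [-1.3  2.2] z 15.3 yaw_rel_deg 0.04 tilt [0.   0.01] gap 0.211 F [-0.3  0.6 -0.1]
wrist tray [100.2   1.4] rad 0.0173 ztop 0.032 px [322.  29.] 5078
wrist tray [62.4  0.8] rad 0.0174 ztop 0.032 px [324. 122.] 5880
wrist tray [23.9  2.4] rad 0.0177 ztop 0.032 px [321. 215.] 4959
```

View pics/wrist16.png

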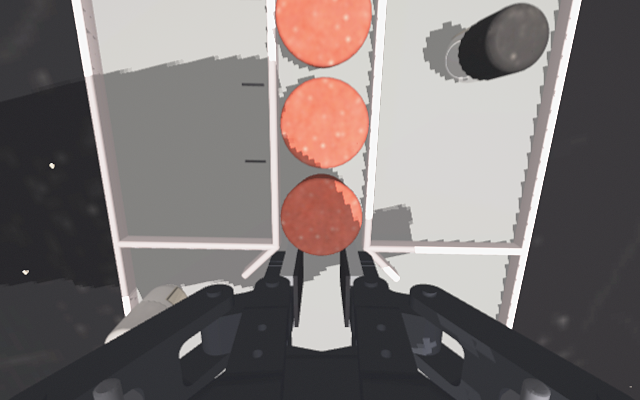

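Three in a row, with the third at x≈24 mm. Nudging 7 mm more for margin, then retracting.

Emit:
jog_arm:
  series: [0.79,0,0,-0.004,0,0,0,0.79,0,0,-0.003,0,0,0,0.79,0,0,0,0,0,0,0.79,0,0,0.01,0,0,0,0.79,0,0,0.015,0,0,0,0.79,-0.03,0,0.02,0,0,0,0.79,-0.05,0,0.02,0,0,0,0.79,-0.05,0,0,0,0,0]

```text
clock: 18.65
ee_pos: [0.5219, -0.1234, 0.1467]
tcp_rot: [-0.439, -0.554, -0.439, 0.555]
ft_force: [1.0, 1.2, 0.2]
finger_gap: 0.213
```

```bash
python3 - <<'E'
from h import *
s=st();look("17",("wrist","scene"))
for n in ("wrist","scene"):
  for q in ("stopper_0","vial_a","gate"):
    for o in r.pinpoint(n,q): print(n,q,np.round(o["at"],4),tray(o["at"]),round(o["p"],2))
E
```

```text
t 18.65 tray [-63.7   2.7] z 146.7 yaw_rel_deg -0.24 tilt [-0.04 -0.04] gap 0.213 F [1.  1.2 0.2]
wrist tray [48.6  2.5] rad 0.0347 ztop 0.032 px [322.  49.] 3638
scene tray [65.1  6.3] rad 0.0515 ztop 0.0314 px [285. 216.] 595
wrist stopper_0 [ 0.5451 -0.0305  0.002 ] [32.1  0.9] 0.97
wrist stopper_0 [ 7.303e-01 -2.467e-01  5.000e-04] [-136.9 -228.1] 0.79
wrist stopper_0 [0.555  0.006  0.0057] [69.9 -0.5] 0.71
wrist stopper_0 [ 0.5119 -0.2941 -0.0027] [-232.2  -26. ] 0.56
wrist vial_a [0.6184 0.0127 0.0082] [ 90.7 -60.8] 0.86
wrist vial_a [ 0.4478 -0.067   0.0022] [-25.3  87.5] 0.59
wrist gate [ 0.5342 -0.0604  0.0058] [0.5 4.8] 0.98
scene stopper_0 [ 0.54   -0.0286  0.0059] [32.8  6.3] 0.79
scene stopper_0 [0.556  0.0024 0.0041] [66.6 -2.3] 0.71
scene stopper_0 [ 0.5176 -0.296   0.0011] [-232.8  -32. ] 0.68
scene stopper_0 [0.559  0.0362 0.0037] [100.2   2.4] 0.53
scene stopper_0 [ 0.7306 -0.2464 -0.0017] [-136.5 -228.4] 0.52
scene vial_a [ 0.4492 -0.0711  0.0057] [-29.   85.3] 0.81
scene vial_a [0.623  0.012  0.0038] [ 91.  -65.4] 0.69
scene gate [ 0.5385 -0.059   0.0082] [2.9 1. ] 0.67
```

View pics/wrist17.png

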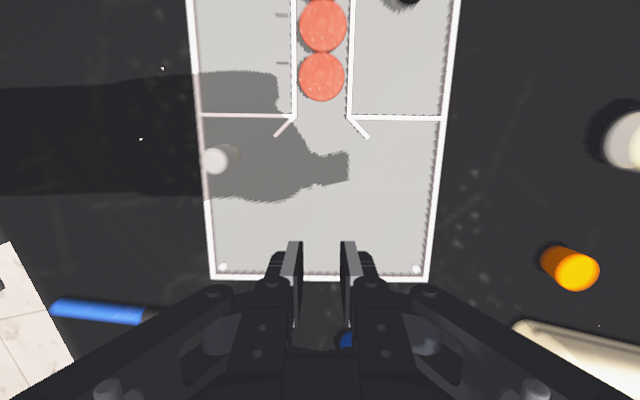

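View pics/scene17.png

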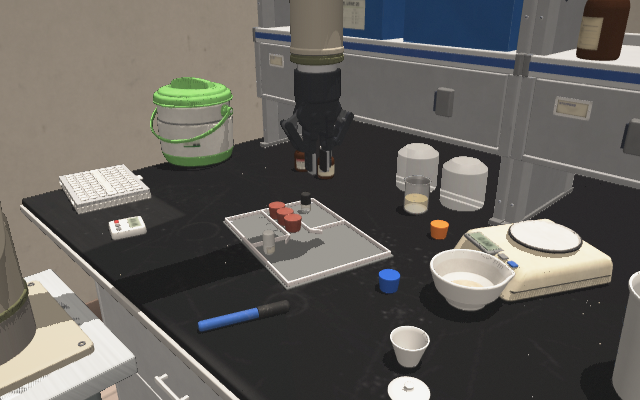

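Three stoppers stand in the slot at about (277,210), (285,215) and (292,222) in the scene view, both vials are standing, and the arm is clear. Handing in.

```bash
python3 - <<'E'
from bench import r
print(r.close_job())
E
```

```text
the job is handed in; nothing more can be done
None
```

All three stoppers are standing upright in a row in the slot, and I handed the job in at about 19 s of the 67 s limit. No verdict was reported. I pushed them one after another with the two fingertips held about 18 mm apart, 14 to 17 mm above the worktop. The two outer stoppers were first pushed diagonally to the gate line.

**Stoppers:** In the last check their centres were about 32, 67 and 100 mm past the gate, and 18 mm is needed. Their tops read about 31–32 mm above the worktop, which means upright on the plate. They were 0 to 3 mm off the slot's centre line.

**Vials and look-alikes:** Both vials are upright and within a few millimetres of where they began. The blue and orange look-alikes were not touched. The arm was raised clear before hand-in.

**Disagreements:**
- My measurements of the gate differed by 1 to 5 mm across the slot, and one early reading put it 6 mm off. I therefore steered by the slot walls seen in the wrist picture.
- One network reading put the third stopper 6 mm off the centre line, while a wrist-camera fit shortly before the last nudge gave about 2 mm. Both are within the 12 mm limit.
- In the last check the wrist network did not find the stopper nearest the slot end, because it was outside that picture. The scene network found all three.

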